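# Lock the coin funnel's collar and fill the tube

### The arm

A 6-joint arm with a two-finger parallel gripper is mounted at the origin on the work surface. World frame = base frame: x ahead of the robot, y to its left, z up, the work surface at z = 0. Lengths are in m, angles in rad, forces in N, time in s.
With the tool pointing down it reaches from about 0.375 to 0.75 m from the base axis. Payload 9 kg.
Tool frame: the origin (TCP) lies on the centre line of the jaws, within the pads' length; the fingertips stand 19 mm ahead of it and the grasp point (between the pads) is the TCP (arm.tip_reach is the distance from the TCP to the fingertips, in m); z points along the fingers, y is the line along which they close (so a half turn about z gives the same grasp; the last joint's range is limited). The gripper opens to 85 mm and grips with 20 to 120 N. Pads are 22 mm wide; open, the fingers measure 114 mm over their backs; the gripper's body (76 mm by 85 mm) begins 54 mm behind the grasp point. The pads swing forward as they close: fully open they stand 13 mm farther back than shut.
Start: joints at [1.059, 0.104, 0.097, 1.564, 0, 1.353], TCP at [0.174, 0.574, 0.25] pointing down, gripper open.
Joint ranges: [-2.99, 2.99], [-0.84, 1.86], [-1.1, 1.16], [-1.84, 2.11], [-1.51, 1.56], [-3.14, 3.14]. Speed limits (rad/s): [2.22, 2.22, 2.57, 3.14, 3.14, 3.14].

### API

Orientations are given as a unit quaternion [w, x, y, z].
In Python, from station import arm, read_camera gives the robot as it stands.
- The arm moves only by the tool arm_command, never from a script. Its argument "commands" is text: rows parted by semicolons, each of 4 numbers parted by spaces: the shift along the tool's x, y, z in m, then the turn about the tool's z in degrees. In form: dx dy dz turn; .... A call has 1 to 5 rows; each row is the pose to reach, as a shift and turn from the pose commanded when the call began, along the tool's axes at that moment; what a row does not reach only later rows make up. A row lasts 1/10 s, in which the tool goes at most 50 mm and 8.59 degrees, less where a joint would pass 70% of its speed; a pose out of reach is approached as far as the arm can. A call with a gripper value outside its range is refused whole. "hand" is the finger opening in m, from 0 to 0.0854, set as the call begins (left out, the last holds). The fingers move at their own pace and stop on an object; "squeeze" is the grip in N (left out, the last holds). Time passes only in rows, so rows that repeat a pose let the fingers close. It gives the time, the measured TCP pose, the force, the opening and the grip force at its end, in the units of the state.
- arm.get_state(): the state, without advancing time (a new reading comes with each control period).
- read_camera(name): name is "side" or "top" or "wrist"; returns a dict with "image" (480x640x3 uint8, blue, green, red), "depth" (480x640 float32, m along the optical axis (not along the pixel's ray), 0 where there is no reading), "fovy" (degrees; the focal length in pixels is half the picture's height over the tangent of half this angle, whatever the lens; pixels are square), "cx", "cy" (the principal point, pixels), "k1" (the pictures are not rectified: a ray, as slopes to the right and down, at radius r is drawn at 1 + k1 r^2 times it, then the intrinsics apply), "R" (3x3) and "t" (3): a world point X has camera coordinates R X + t. Camera axes: x right, y down, z forward; pixel columns grow to the right and rows downward; lengths in m; the calibration is good to about 2 mm. A picture is of the moment at which its call begins.
- arm.sign_off(): hands the job in; it is judged then, once.
The state is a dict: "time": time; "joint_pos": joint angles; "qvel": joint speeds; "tau": joint torques, N m; "eef_pos": TCP position; "orientation": TCP orientation; "ft_force": force on the tool from outside, world axes, zero at the start; "torque": the same for the moment, N m; "finger_gap": opening from 0.0 (shut) to 1.0 (fully open); "grip_force": force on a finger pad.
Only numpy, scipy, OpenCV 4.12 (cv2) and the standard library are available. Lean on these libraries where they do the work, as an engineer would, in place of code of your own. Each camera call takes 0.05 s, during which the arm holds its last target. There are 200 camera calls.

### The job

Turn the brass lock collar under the funnel by its black handle until its black pointer stands over the green locked mark, and leave it there. Then pick up the teak trough by its bridge handle and tip its three carrom coins through the funnel so that all of them drop into the clear tube, and set the empty trough back down level on the table and let go. Do not disturb the brass bowl, the ivory striker lying on the table or the spare horn coin.

Things in the scene. Friction and masses are not known exactly. Their poses are not given: they have to be found in the camera images.
- collar (a joint): brass lock collar, captive on an upright hinge on the tube's axis. Value in rad, grows counter-clockwise from above, from 0 (open, red band) to a stop at 1.5. The black pointer is over the middle of the green locked mark at 1.1 and within the mark from 1.01 to 1.19, so the mark lies before the stop. Friction about 0.1 N m (1 N at the handle); it stays where it is left.
- collar_handle (a point): grip point of the collar's handle: a black upright round post of 14 mm diameter standing on the collar's arm, 95 mm from the tube axis. The point is on the post's axis at z = 165 mm, 20 mm below the post's top (z = 185 mm); the arm's top is at z = 117 mm. The black pointer sticks out from under the post, radially outward.
- locked_mark (a point): middle of the green locked mark (20 mm wide along the arc) on the light grey dial plate, 112 mm from the tube axis, z = 103 mm. The stand is fixed to the table; collar and mark turn with the stand's yaw.
- mouth (a point): centre of the funnel's open top, z = 182 mm, on the tube axis. The funnel is round, outside diameter 120 mm at the rim, and narrows with steep walls over 50 mm to a neck of 40 mm inside diameter; it is fixed on the tube.
- tube_top (a point): centre of the top of the clear tube, on its axis, z = 120 mm: outside diameter 47 mm, inside 40 mm, its inner floor at z = 17 mm.
- trough_grip (a point): centre of the trough's bridge handle: a brass bar 14 mm x 14 mm in section and 56 mm long, lying across the trough (along its y) half-way along it, held by a side post at each end, its underside 46 mm above the inner floor. Axes are those of the trough, z up.
- trough_lip (a point): middle of the trough's open lip on its floor's upper face: 60 mm towards the trough's -x from the handle's centre and 53 mm below it.
- coin_dark_center (a point): centre of the dark horn coin in the trough, a disc 31 mm in diameter and 9 mm thick, 12 g. The three coins lie flat in a row in the trough and slide out over the lip when it is tipped down by some 35 to 50 degrees.
- coin_cream_center (a point): centre of the cream coin in the trough, same size
- coin_red_center (a point): centre of the red coin in the trough, same size
- bowl: bystander: brass bowl, 90 mm across, 40 mm high; origin at the centre of its underside. Leave it alone.
- ivory_striker: bystander: ivory-white striker disc lying flat on the table, 41 mm in diameter, 10 mm thick; origin at its underside. Leave it alone.
- horn_coin: bystander: spare dark horn coin lying flat on the table, 31 mm in diameter, 9 mm thick; origin at its underside. Leave it alone.
- trough: the loose teak trough (about 140 g), standing flat on the table at the start; origin at the centre of its underside, 58 mm under the handle's centre. 120 mm long (x), 46 mm wide (y), inside 36 mm wide, side walls up to 23 mm, floor 5 mm thick; open at its lip, the end at its -x, and closed at +x.
There are look-alikes about, which are no part of the job. Leave any pink or red look-alike of the trough alone.

How it is judged:
On the way, in this order (a step that is already met when the one before it is completed fails the run):
1. the collar stands at its locked mark (value of joint collar between 1.01 and 1.19 rad and velocity of joint collar between -0.1 and 0.1 rad/s), for 0.3 s.
2. all three coins are in the tube, the collar still locked (height (world z) of each of coin_dark_center, coin_cream_center, coin_red_center below 0.12 m and horizontal distance between each of coin_dark_center, coin_cream_center, coin_red_center and tube_top below 0.021 m and value of joint collar between 1.01 and 1.19 rad), for 0.2 s.
At the end, for the whole second after the job is handed in: The collar's pointer is within the green mark (joint between 1.01 and 1.19 rad), all three coins are at rest inside the clear tube, below its top (centres below z = 120 mm and within 21 mm of its axis), and the trough stands level (within 0.1 rad) and at rest on the table (all of step 2 and linear speed of each of coin_dark, coin_cream, coin_red, trough below 0.03 m/s and height (world z) of trough between -0.01 and 0.01 m and angle between trough's own z axis and vertical below 0.1 rad); the robot touches nothing.
It fails at once if the brass bowl is moved by more than 20 mm (distance of bowl from where it was at the start of the episode above 0.02 m).
It fails at once if the ivory striker is moved by more than 20 mm (distance of ivory_striker from where it was at the start of the episode above 0.02 m).
It fails at once if the spare horn coin is moved by more than 20 mm (distance of horn_coin from where it was at the start of the episode above 0.02 m).
It also fails if it takes over 72 s, if anything falls off the work surface, if the arm or the gripper's body presses on something with over 40 N, if the wrist force passes 120 N, or if a joint passes its speed limit or range.

## Working session

There is one attempt and no reset: what is moved stays moved. The work goes in short steps, Python scripts to look and compute and a tool call to move; the robot and the scene stay as the last step left them, time stands still between calls to the robot, and variables do not carry over. Pictures are saved under pics/ and viewed, at most 10 in all, crops included, and the job is handed in when it is done.

Besides the shell and the picture viewer there is one more tool, called in YAML: its name, and indented under it one key for each argument. arm_command: Moves the arm, as the interface text tells. Its arguments: {"type":"object","properties":{"commands":{"type":"string"},"hand":{"type":"number"},"squeeze":{"type":"number"}},"required":["commands"]}

```bash
mkdir -p pics; cat > h.py <<'E'
import numpy as np, cv2
from station import arm, read_camera
def K(c):
    f=240/np.tan(np.radians(c["fovy"])/2); return np.array([[f,0,c["cx"]],[0,f,c["cy"]],[0,0,1.]]),np.array([c["k1"],0,0,0.])
def ray(c,uv):
    k,d=K(c); uv=np.array(uv,float).reshape(-1,1,2)
    s=cv2.undistortPoints(uv,k,d).reshape(-1,2)
    D=np.c_[s,np.ones(len(s))]@c["R"]; return -c["R"].T@c["t"],D
def onz(c,uv,z):
    o,D=ray(c,uv); return o+D*((z-o[2])/D[:,2])[:,None]
def depthpt(c,uv):
    o,D=ray(c,uv); uv=np.array(uv).reshape(-1,2).astype(int); return o+D*c["depth"][uv[:,1],uv[:,0]][:,None]
def proj(c,X):
    k,d=K(c); return cv2.projectPoints(np.array(X,float).reshape(-1,1,3),cv2.Rodrigues(c["R"])[0],c["t"],k,d)[0].reshape(-1,2)
E
python3 - <<'E'
from h import *
import pickle
for n in("top","side"):
    c=read_camera(n); cv2.imwrite(f"pics/{n}0.png",c["image"]); pickle.dump(c,open(n+"0.pkl","wb")); print(n,c["fovy"],c["k1"],-c["R"].T@c["t"])
print(arm.get_state())
E
```

```text
top 52.016064586137055 -0.11867871195751767 [ 0.46673694 -0.0411154   0.98532809]
side 54.72607323405284 0.014014093354949355 [ 0.18574536 -0.44457666  0.75090205]
{'time': 0.1, 'joint_pos': array([1.05933643e+00, 1.04659876e-01, 9.65437902e-02, 1.56392054e+00,
       1.23847220e-05, 1.35312734e+00]), 'qvel': array([ 2.12842686e-03, -8.26611482e-04,  2.94826812e-03,  8.03500382e-04,
        4.40703065e-05, -3.00969657e-04]), 'tau': array([ 7.24186568e-03, -5.58203924e+01,  5.04723787e+01,  1.28150743e-02,
       -2.02928727e-04,  9.73690248e-06]), 'eef_pos': array([0.17357589, 0.57404551, 0.24958641]), 'orientation': array([-2.26894161e-04,  1.46367708e-01,  9.89230059e-01, -5.77182761e-04]), 'ft_force': array([-0.32770244,  0.10286894, -0.36821532]), 'torque': array([-0.01441725,  0.01528061, -0.02910622]), 'grip_force': 0.0, 'finger_gap': 1.0010844249282898}
```

View pics/top0.png

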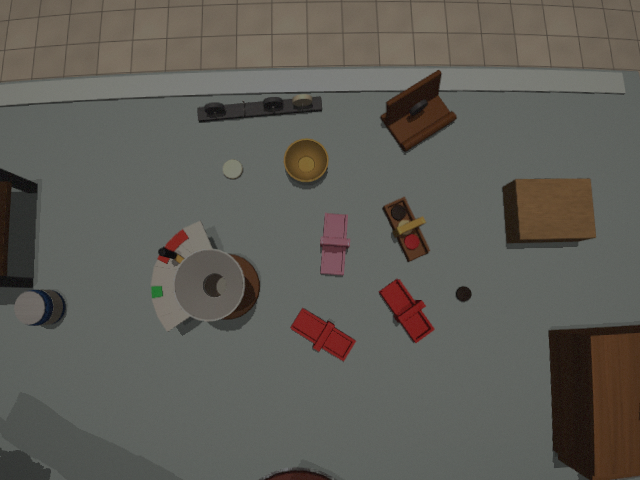

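View pics/side0.png

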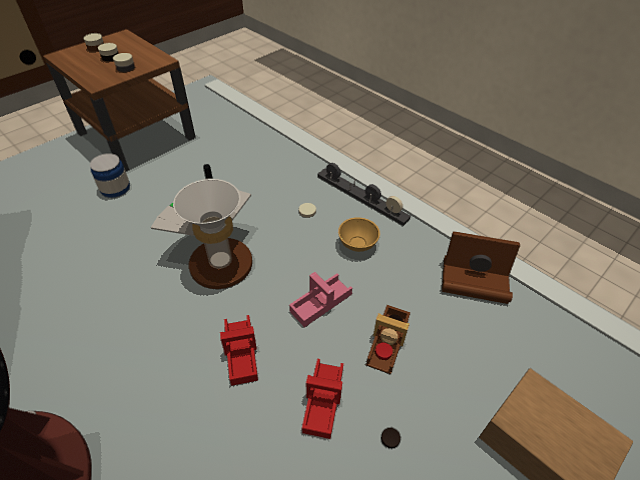

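The top view shows the funnel at (210,285), the black post at (165,253), the green mark at (157,292) and the red band at (178,240). The candidates for the trough are teak (405,229), pink (334,244), red (323,334) and red (406,310), plus a dark wood stand (418,110). By the description I choose the teak one with the brass bar and coins at (405,229). The bowl is at (306,161), the striker at (232,169) and the spare coin at (463,294).

```bash
python3 - <<'E'
from h import *
import pickle
t=pickle.load(open("top0.pkl","rb")); s=pickle.load(open("side0.pkl","rb"))
im=t["image"]
a=cv2.resize(im[185:275,365:455],None,fx=4.4,fy=4.4,interpolation=cv2.INTER_CUBIC)
b=cv2.resize(s["image"][295:385,350:440],None,fx=4.4,fy=4.4,interpolation=cv2.INTER_CUBIC)
cv2.imwrite("pics/tr.png",np.hstack([a,b]))
hsv=cv2.cvtColor(im,cv2.COLOR_BGR2HSV)
def cen(m,x0,x1,y0,y1):
    z=np.zeros(m.shape,bool); z[y0:y1,x0:x1]=m[y0:y1,x0:x1]; v,u=np.nonzero(z); return np.c_[u,v]
H,S,V=[hsv[...,i].astype(int) for i in range(3)]
g=cen((H>45)&(H<80)&(S>120),130,240,220,340); print("green",g.mean(0),onz(t,g.mean(0),.103))
# depth cloud
vv,uu=np.mgrid[0:480,0:640]; uv=np.c_[uu.ravel(),vv.ravel()]
P=depthpt(t,uv)
fun=(P[:,2]>.176)&(P[:,2]<.19)&(uv[:,0]>140)&(uv[:,0]<260)&(uv[:,1]>220)&(uv[:,1]<340)
q=P[fun]; blk=V.ravel()[fun]<60
print("rim n",(~blk).sum(),"post",blk.sum(), q[blk].mean(0) if blk.any() else "")
(cx,cy),r=cv2.minEnclosingCircle(q[~blk][:,:2].astype(np.float32)); print("rim",cx,cy,r)
bl=cen(V<50,150,185,235,270); print("blackpix",bl.mean(0),onz(t,bl.mean(0),.185))
m=(H>15)&(H<30)&(S>120)&(V>90); y=cen(m,380,435,210,240); print("bar",len(y),cv2.minAreaRect(y.astype(np.int32)))
R=cv2.minAreaRect(onz(t,y,.065)[:,:2].astype(np.float32)*1000);print(R)
for n,p in dict(bowl=(306,161),strk=(232,169),horn=(463,294),pink=(334,244),red=(406,310),red2=(323,334),dk=(398,211),cr=(404,228),rd=(412,242)).items(): print(n,onz(t,p,.01)[0].round(3))
E
```

```text
green [156.46153846 291.67307692] [[0.47779002 0.23990245 0.103     ]]
rim n 893 post 60 [0.54267767 0.20480368 0.18384159]
rim 0.498310387134552 0.1473572850227356 0.08056586235761642
blackpix [166.984375 253.03125 ] [[0.53981753 0.19666335 0.185     ]]
bar 202 ((410.6024169921875, 224.72195434570312), (7.263675689697266, 28.286428451538086), 65.224853515625)
((594.1140747070312, -230.8660888671875), (13.819690704345703, 54.82578659057617), 23.17705726623535)
bowl [ 0.738 -0.034  0.01 ]
strk [0.725 0.117 0.01 ]
horn [ 0.46  -0.342  0.01 ]
pink [ 0.566 -0.086  0.01 ]
red [ 0.432 -0.225  0.01 ]
red2 [ 0.39 -0.06  0.01]
dk [ 0.63  -0.218  0.01 ]
cr [ 0.595 -0.228  0.01 ]
rd [ 0.567 -0.243  0.01 ]
```

View pics/tr.png

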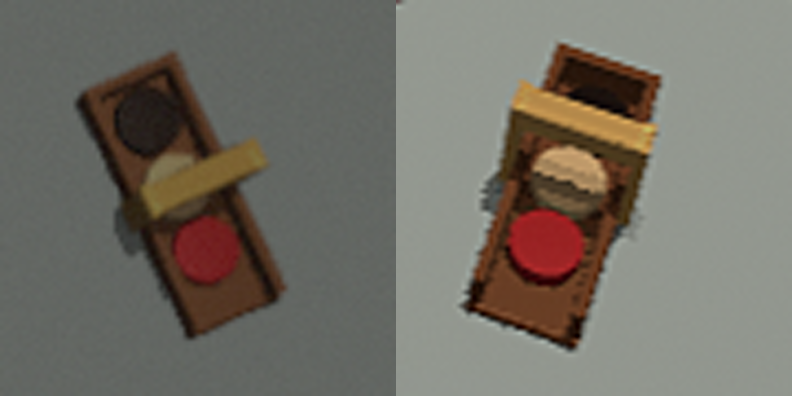

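```bash
python3 - <<'E'
from h import *
import pickle
from scipy.optimize import least_squares
t=pickle.load(open("top0.pkl","rb"))
vv,uu=np.mgrid[0:480,0:640]; uv=np.c_[uu.ravel(),vv.ravel()]
P=depthpt(t,uv); V=t["image"].max(2).ravel()
roi=(uv[:,0]>140)&(uv[:,0]<270)&(uv[:,1]>220)&(uv[:,1]<340)
f=roi&(P[:,2]>.165)&(P[:,2]<.19)&(V>60); q=P[f]
q=q[np.hypot(q[:,0]-.48,q[:,1]-.14)<.075]
r=least_squares(lambda p:np.hypot(q[:,0]-p[0],q[:,1]-p[1])-p[2],[.48,.14,.058],loss="soft_l1",f_scale=.002); print("ring",r.x,len(q))
b=roi&(P[:,2]>.180)&(P[:,2]<.19)&(V<60)&(P[:,1]>.17); pb=P[b].mean(0); print("post",pb,b.sum(),P[b].min(0),P[b].max(0))
g=np.array([.4778,.2399]); c=r.x[:2]
for n,x in(("g",g),("p",pb[:2])): print(n,np.linalg.norm(x-c),np.arctan2(*(x-c)[::-1]))
# side view check of rim: bright funnel top ellipse & post top
s=pickle.load(open("side0.pkl","rb"))
P=depthpt(s,uv);V=s["image"].max(2).ravel()
roi=(uv[:,0]>150)&(uv[:,0]<260)&(uv[:,1]>155)&(uv[:,1]<240)
q=P[roi&(P[:,2]>.165)&(P[:,2]<.19)&(V>80)]; q=q[np.hypot(q[:,0]-.48,q[:,1]-.14)<.075]
r=least_squares(lambda p:np.hypot(q[:,0]-p[0],q[:,1]-p[1])-p[2],[.48,.14,.058],loss="soft_l1",f_scale=.002); print("side ring",r.x,len(q))
b=roi&(P[:,2]>.14)&(P[:,2]<.19)&(V<60);print("side post",P[b].mean(0),P[b].max(0),b.sum())
E
```

```text
ring [0.48739916 0.12873275 0.05243913] 1864
post [0.54244773 0.20512818 0.18420928] 56 [0.53666169 0.19878106 0.18133146] [0.54870626 0.21167677 0.18763943]
g 0.11158092157371809 1.6569314776165087
p 0.09416267038903806 0.9463952783305588
side ring [0.48413606 0.12694338 0.05393447] 1110
side post [0.52171264 0.17725911 0.17408705] [0.54628684 0.21221142 0.18650799] 109
```

```bash
cat >> h.py <<'E'
from scipy.spatial.transform import Rotation as Ro
def go(x,y,z,yaw=None):
    "shift (tool axes) and turn to reach a world point; yaw = wanted world angle of tool y, deg (mod 180)"
    s=arm.get_state(); w,a,b,c=s["orientation"]; M=Ro.from_quat([a,b,c,w]).as_matrix()
    cur=np.degrees(np.arctan2(M[1,1],M[0,1])); tn=0 if yaw is None else (cur-yaw+90)%180-90
    print("d",(M.T@(np.array([x,y,z])-s["eef_pos"])).round(4),"turn",round(tn,1),"cur",round(cur,1),"pos",s["eef_pos"].round(4),"t",s["time"],"q",s["joint_pos"].round(2))
E
python3 -c "
from h import *
go(.5424,.205,.25,-15.5)"
```

```text
d [-4.599e-01 -2.464e-01 -2.000e-04] turn 88.7 cur 73.2 pos [0.1736 0.574  0.2496] t 0.1 q [1.06 0.1  0.1  1.56 0.   1.35]
```

arm_command:
  commands: "-0.044 -0.022 0 8; -0.088 -0.044 0 16; -0.132 -0.066 0 24; -0.176 -0.088 0 32; -0.22 -0.11 0 40"
  hand: 0.05

```text
time: 0.6
eef_pos: [0.3534, 0.4037, 0.25]
orientation: [-0.0, 0.478, 0.878, -0.0]
ft_force: [-0.0, 0.9, 0.6]
finger_gap: 0.585
grip_force: 0.0
```

```bash
python3 -c "
from h import *
go(.5424,.205,.25,-15.5)"
```

```text
d [-0.2695  0.0509  0.    ] turn 48.4 cur 32.9 pos [0.3534 0.4037 0.25  ] t 0.6 q [ 0.61 -0.09 -0.1   1.56  0.    1.61]
```

arm_command:
  commands: "-0.045 0.008 0 8; -0.09 0.017 0 16; -0.135 0.025 0 24; -0.18 0.034 0 32; -0.225 0.042 0 40"

```text
time: 1.1
eef_pos: [0.5117, 0.2383, 0.25]
orientation: [-0.0, 0.75, 0.661, -0.0]
ft_force: [0.6, 0.5, -0.2]
finger_gap: 0.587
grip_force: 0.0
```

```bash
python3 -c "
from h import *
go(.5424,.205,.25,-15.5)"
```

```text
d [-0.0292  0.0346 -0.    ] turn 8.3 cur -7.2 pos [0.5117 0.2383 0.25  ] t 1.1 q [ 0.2  -0.   -0.02  1.56  0.    1.9 ]
```

arm_command:
  commands: "-0.029 0.035 0 8.3; -0.029 0.035 0.02 8.3; -0.029 0.035 0.055 8.3; -0.029 0.035 0.085 8.3; -0.029 0.035 0.085 8.3"

```text
time: 1.6
eef_pos: [0.5393, 0.2064, 0.1604]
orientation: [-0.002, 0.794, 0.608, -0.003]
ft_force: [-1.4, 1.1, -0.2]
finger_gap: 0.588
grip_force: 0.0
```

```bash
python3 - <<'E'
from h import *
go(.5424,.205,.165,-15.5)
c=read_camera("wrist"); cv2.imwrite("pics/w1.png",c["image"])
E
```

```text
d [-0.0006  0.0033 -0.0046] turn 0.3 cur -15.2 pos [0.5393 0.2064 0.1604] t 1.6 q [ 0.14  0.05 -0.13  1.41  0.    1.97]
```

View pics/w1.png

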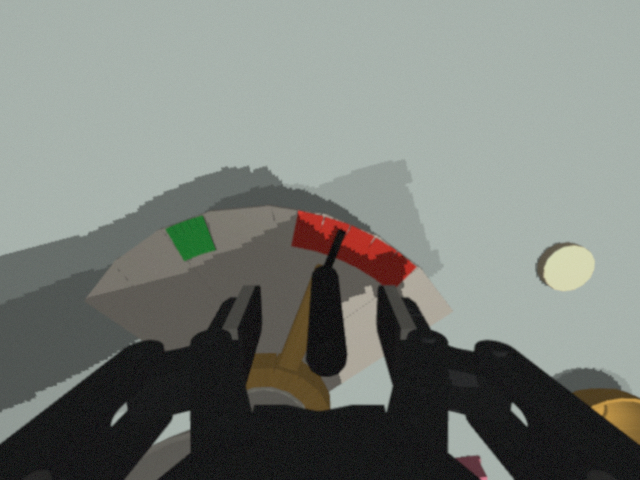

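The wrist view shows the post at (325,320) between the pads at (250,300) and (395,300). The pointer at (335,245) is over the red band and the green mark is at (190,237). I'm closing on the post.

arm_command:
  commands: "0 0 0 0; 0 0 0 0; 0 0 0 0; 0 0 0 0; 0 0 0 0"
  hand: 0.0
  squeeze: 20

```text
time: 2.15
eef_pos: [0.543, 0.2073, 0.1674]
orientation: [0.001, 0.794, 0.608, 0.001]
ft_force: [-0.4, -1.4, 6.7]
finger_gap: 0.156
grip_force: 21.1
```

```bash
python3 - <<'E'
from h import *
s=arm.get_state(); print(s["finger_gap"],s["grip_force"],s["ft_force"])
c=np.array([.487,.1285]); p=s["eef_pos"][:2]-c; a0=np.arctan2(p[1],p[0]); print(np.hypot(*p),a0)
for a in (1.09,1.24,1.38,1.52,1.657): go(*(c+.095*np.array([np.cos(a),np.sin(a)])),.165)
E
```

```text
0.15565472400258845 21.113593876361847 [-0.40729148 -1.35045538  6.67995266]
0.0966341557715373 0.9528804138725437
d [ 0.0021 -0.0131  0.0024] turn 0 cur -15.1 pos [0.543  0.2073 0.1674] t 2.15 q [ 0.14  0.04 -0.12  1.41  0.    1.97]
d [ 0.0041 -0.0272  0.0023] turn 0 cur -15.1 pos [0.543  0.2073 0.1674] t 2.15 q [ 0.14  0.04 -0.12  1.41  0.    1.97]
d [ 0.0041 -0.0404  0.0023] turn 0 cur -15.1 pos [0.543  0.2073 0.1674] t 2.15 q [ 0.14  0.04 -0.12  1.41  0.    1.97]
d [ 0.0022 -0.0536  0.0022] turn 0 cur -15.1 pos [0.543  0.2073 0.1674] t 2.15 q [ 0.14  0.04 -0.12  1.41  0.    1.97]
d [-0.0014 -0.0661  0.0022] turn 0 cur -15.1 pos [0.543  0.2073 0.1674] t 2.15 q [ 0.14  0.04 -0.12  1.41  0.    1.97]
```

arm_command:
  commands: "0.002 -0.013 0 0; 0.004 -0.027 0 0; 0.004 -0.04 0 0; 0.002 -0.053 0 0; -0.001 -0.066 0 0"

```text
time: 2.65
eef_pos: [0.479, 0.2239, 0.1671]
orientation: [0.001, 0.794, 0.608, 0.002]
ft_force: [4.2, -0.5, 4.1]
finger_gap: 0.152
grip_force: 21.1
```

arm_command:
  commands: "0 0 0 0; 0 0 0 0; 0 0 0 0"

```text
time: 2.95
eef_pos: [0.4789, 0.224, 0.1671]
orientation: [0.0, 0.794, 0.608, 0.002]
ft_force: [-2.5, 3.4, 8.4]
finger_gap: 0.157
grip_force: 21.4
```

```bash
python3 - <<'E'
from h import *
s=arm.get_state(); print(s["finger_gap"],s["grip_force"],s["ft_force"])
c=np.array([.487,.1285]); p=s["eef_pos"][:2]-c; print(s["eef_pos"],np.hypot(*p),np.arctan2(p[1],p[0]))
c=read_camera("wrist"); cv2.imwrite("pics/w2.png",c["image"][120:420,100:500])
E
```

```text
0.1567120361660607 21.359753608703613 [-2.52544464  3.43933321  8.39341586]
[0.47892403 0.22400827 0.16713228] 0.0958491030695425 1.6551534822788256
```

View pics/w2.png

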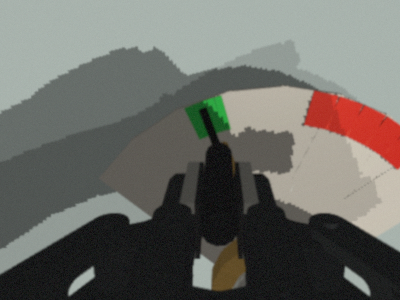

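The pointer (208,120) lies across the middle of the green mark (208,117). Releasing and rising.

arm_command:
  commands: "0 0 0 0; 0 0 0 0; 0 0 0 0; 0 0 -0.04 0; 0 0 -0.09 0"
  hand: 0.05

```text
time: 3.5
eef_pos: [0.4766, 0.2229, 0.2538]
orientation: [-0.001, 0.794, 0.608, -0.002]
ft_force: [1.7, 0.0, 0.1]
finger_gap: 0.587
grip_force: 0.0
```

```bash
python3 -c "
from h import *
go(.594,-.231,.25,-67)"
```

```text
d [-0.4074  0.2319  0.0036] turn 51.9 cur -15.1 pos [0.4766 0.2229 0.2538] t 3.5 q [ 0.19 -0.11 -0.11  1.58 -0.    2.02]
```

arm_command:
  commands: "-0.042 0.024 0 0; -0.084 0.048 0 8; -0.126 0.072 0 16; -0.168 0.096 0 24; -0.21 0.12 0 32"
  hand: 0.085

```text
time: 4.0
eef_pos: [0.5392, -0.0128, 0.2552]
orientation: [-0.0, 0.932, 0.363, 0.0]
ft_force: [1.0, 1.6, -0.2]
finger_gap: 0.994
grip_force: 0.0
```

```bash
python3 -c "
from h import *
go(.594,-.231,.20,-67)"
```

```text
d [-0.1071  0.1978  0.0552] turn 19.5 cur -47.5 pos [ 0.5392 -0.0128  0.2552] t 4.0 q [-0.27 -0.08 -0.08  1.57  0.    2.13]
```

arm_command:
  commands: "-0.021 0.04 0.01 5; -0.042 0.079 0.02 10; -0.063 0.119 0.03 15; -0.084 0.158 0.045 19.5; -0.107 0.198 0.055 19.5"

```text
time: 4.5
eef_pos: [0.5953, -0.2304, 0.1989]
orientation: [-0.0, 0.98, 0.201, -0.0]
ft_force: [1.1, 0.3, 0.8]
finger_gap: 0.995
grip_force: 0.0
```

```bash
python3 - <<'E'
from h import *
c=read_camera("wrist"); cv2.imwrite("pics/w3.png",c["image"])
go(.594,-.231,.065,-66.8)
print(proj(c,[[.594,-.231,.065]]))
hsv=cv2.cvtColor(c["image"],cv2.COLOR_BGR2HSV)
m=cv2.inRange(hsv,(15,120,90),(30,255,255)); n,l,st,ce=cv2.connectedComponentsWithStats(m)
for i in range(1,n):
    if st[i,4]>300: 
        v,u=np.nonzero(l==i); P=onz(c,np.c_[u,v],.065); print(st[i],ce[i],cv2.minAreaRect((P[:,:2]*1000).astype(np.float32)))
E
```

```text
d [ 0.0016 -0.0056  0.1308] turn -0.1 cur -66.9 pos [ 0.5951 -0.2367  0.1958] t 4.55 q [-0.58  0.23  0.13  1.48 -0.    2.16]
[[318.62047918 230.12948315]]
[ 281  219   75   24 1163] [321.88048151 230.5322442 ] ((593.6712036132812, -230.8202667236328), (16.79648208618164, 56.37270736694336), 21.48503303527832)
[ 537  241  103  166 8281] [606.17968844 325.26929115] ((617.9634399414062, -496.0615234375), (120.24153137207031, 102.06758117675781), 0.32899367809295654)
```

View pics/w3.png

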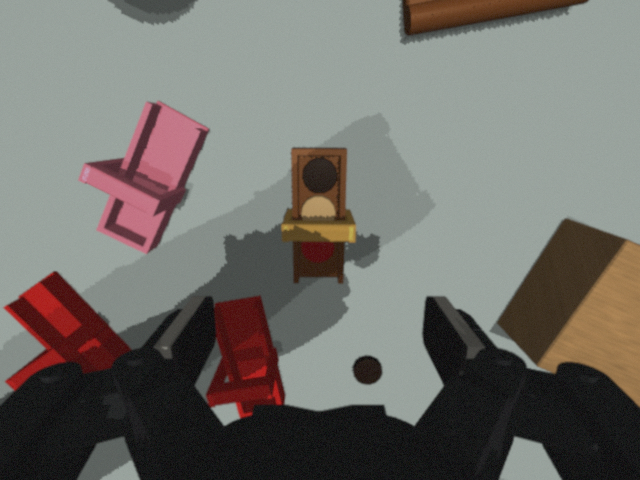

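The wrist view confirms the teak trough: bar at (322,230), dark coin at (320,175), cream at (318,207), red at (317,250), lip at (318,278). The wide-open pads are clear of it. Descending.

arm_command:
  commands: "0 0 0.04 0; 0 0 0.08 0; 0 0 0.115 0; 0 0 0.138 0; 0 0 0.138 0"

```text
time: 5.05
eef_pos: [0.5928, -0.2272, 0.0578]
orientation: [-0.002, 0.979, 0.202, -0.003]
ft_force: [-0.4, 0.1, 0.1]
finger_gap: 0.996
grip_force: 0.0
```

```bash
python3 - <<'E'
from h import *
go(.5938,-.2309,.058,-67.2)
E
```

```text
d [-0.0005  0.0038 -0.0002] turn 0.6 cur -66.6 pos [ 0.5928 -0.2272  0.0578] t 5.05 q [-0.57  0.27 -0.07  1.24 -0.    2.16]
```

arm_command:
  commands: "0 0 0 0; 0 0 0 0; 0 0 0 0; 0 0 0 0; 0 0 0 0"
  hand: 0.03
  squeeze: 40

```text
time: 5.55
eef_pos: [0.5966, -0.2294, 0.0648]
orientation: [0.001, 0.979, 0.203, 0.001]
ft_force: [-0.5, -0.5, 6.6]
finger_gap: 0.646
grip_force: 43.3
```

arm_command:
  commands: "0 0 -0.01 0; 0 0 -0.03 0; 0 0 -0.06 0; 0 0 -0.10 0; 0 0 -0.14 0"

```text
time: 6.05
eef_pos: [0.595, -0.2284, 0.2044]
orientation: [-0.0, 0.979, 0.203, -0.0]
ft_force: [1.0, -0.1, -0.6]
finger_gap: 0.644
grip_force: 42.7
```

```bash
python3 - <<'E'
from h import *
go(.39,.0867,.27,-67)
c=read_camera("side"); cv2.imwrite("pics/s1.png",c["image"])
E
```

```text
d [-0.0632 -0.3706 -0.0656] turn 0.4 cur -66.6 pos [ 0.595  -0.2284  0.2044] t 6.05 q [-0.57  0.21  0.13  1.49  0.    2.16]
```

View pics/s1.png

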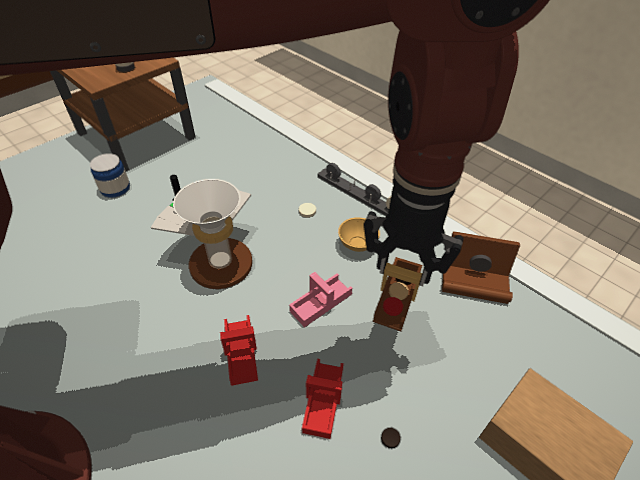

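The side view shows the trough held level in the jaws at (400,290), with the coins still in it. Carrying it to the funnel.

```bash
python3 -c "
from h import *
go(.5145,.1404,.29,-66.6)"
```

```text
d [ 0.0714 -0.372  -0.0799] turn -0.0 cur -66.6 pos [ 0.5972 -0.2298  0.2127] t 6.1 q [-0.57  0.21  0.15  1.5   0.    2.16]
```

arm_command:
  commands: "0 -0.01 -0.02 0; 0 -0.03 -0.04 0; 0 -0.06 -0.06 0; 0 -0.09 -0.08 0; 0 -0.12 -0.086 0"
  squeeze: 60

```text
time: 6.6
eef_pos: [0.5478, -0.1179, 0.2916]
orientation: [0.001, 0.979, 0.202, 0.002]
ft_force: [0.1, -0.2, -1.5]
finger_gap: 0.634
grip_force: 65.9
```

```bash
python3 -c "
from h import *
go(.5145,.1404,.29,-66.6)"
```

```text
d [ 0.0718 -0.2503  0.001 ] turn -0.0 cur -66.6 pos [ 0.5478 -0.1179  0.2916] t 6.6 q [-0.45 -0.01  0.06  1.63  0.    2.29]
```

arm_command:
  commands: "0.006 -0.03 0 0; 0.014 -0.06 0 0; 0.022 -0.09 0 0; 0.03 -0.12 0 0; 0.038 -0.15 0 0"

```text
time: 7.1
eef_pos: [0.5227, 0.0354, 0.2892]
orientation: [0.0, 0.979, 0.202, 0.001]
ft_force: [0.8, 0.7, -1.6]
finger_gap: 0.637
grip_force: 65.8
```

arm_command:
  commands: "0.008 -0.03 0 0; 0.016 -0.06 0 0; 0.024 -0.085 0 0; 0.031 -0.099 0 0; 0.034 -0.1 0 0"

```text
time: 7.6
eef_pos: [0.5144, 0.1412, 0.2892]
orientation: [-0.0, 0.979, 0.204, 0.001]
ft_force: [-0.1, -0.8, -1.2]
finger_gap: 0.634
grip_force: 65.8
```

arm_command:
  commands: "0 0 0 0; 0 0 0 0"

```text
time: 7.8
eef_pos: [0.5148, 0.1388, 0.2885]
orientation: [0.0, 0.979, 0.202, 0.0]
ft_force: [0.0, -0.3, -1.1]
finger_gap: 0.633
grip_force: 65.8
```

```bash
python3 - <<'E'
from h import *
go(.5145,.1404,.29,-66.6)
c=read_camera("side"); cv2.imwrite("pics/s2.png",cv2.resize(c["image"][60:300,100:360],None,fx=2.2,fy=2.2))
E
```

```text
d [ 0.0003 -0.0016 -0.0015] turn -0.1 cur -66.7 pos [0.5148 0.1388 0.2885] t 7.8 q [ 0.02 -0.09 -0.03  1.63 -0.    2.75]
```

View pics/s2.png

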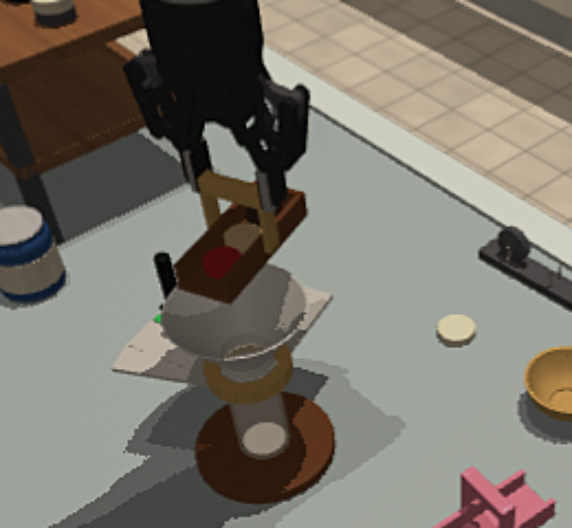

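The side view shows the trough level above the funnel at (240,245), lip at (205,275) pointing over the mouth, and the post clear at (163,270). Lowering it until the underside meets the far rim.

arm_command:
  commands: "0 0 0.01 0; 0 0 0.022 0; 0 0 0.032 0; 0 0 0.04 0; 0 0 0.042 0"
  squeeze: 25

```text
time: 8.35
eef_pos: [0.5139, 0.1392, 0.2467]
orientation: [0.0, 0.979, 0.202, -0.0]
ft_force: [-9.7, -1.9, 18.8]
finger_gap: 0.636
grip_force: 67.9
```

arm_command:
  commands: "0.003 0 0.002 0; 0.006 0 0.004 0; 0.008 0 0.006 0; 0.01 0 0.007 0; 0.01 0 0.007 0"

```text
time: 8.85
eef_pos: [0.5245, 0.1435, 0.2464]
orientation: [0.001, 0.979, 0.203, 0.004]
ft_force: [-17.4, -2.4, 46.7]
finger_gap: 0.636
grip_force: 71.0
```

```bash
cat >> h.py <<'E'
ax=np.array([.487,.1285]); u=np.array([.918,.397])
def tilt(save=None):
    s=arm.get_state(); e=s["eef_pos"]; c=read_camera("side"); vv,uu=np.mgrid[0:480,0:640]; uv=np.c_[uu.ravel(),vv.ravel()]
    P=depthpt(c,uv); h=cv2.cvtColor(c["image"],cv2.COLOR_BGR2HSV).reshape(-1,3).astype(int)
    q=P-e; a=q[:,:2]@u; b=q[:,:2]@np.array([-u[1],u[0]])
    m=(abs(a)<.085)&(abs(b)<.03)&(q[:,2]<-.01)&(q[:,2]>-.13)&((h[:,0]<16)|(h[:,0]>170))&(h[:,1]>90)&(c["depth"].ravel()>0)&(P[:,2]>.13)
    l=cv2.fitLine(np.c_[a,P[:,2]][m].astype(np.float32),cv2.DIST_HUBER,0,.01,.01).ravel()
    print("tilt",np.degrees(np.arctan(l[1]/l[0])).round(1),"n",m.sum(),"a",a[m].min().round(3),a[m].max().round(3),"bar radial",((e[:2]-ax)@u).round(4),"z",e[2].round(4),"F",s["ft_force"].round(1),"grip",s["grip_force"].round(1),"t",s["time"])
    if save: cv2.imwrite("pics/"+save,cv2.resize(c["image"][60:300,100:360],None,fx=2.2,fy=2.2))
E
python3 -c "
from h import *
tilt()"
```

```text
Traceback (most recent call last):
  File "h.py", line 28, in tilt
    print("tilt",np.degrees(np.arctan(l[1]/l[0])).round(1),"n",m.sum(),"a",a[m].min().round(3),a[m].max().round(3),"bar radial",((e[:2]-ax)@u).round(4),"z",e[2].round(4),"F",s["ft_force"].round(1),"grip",s["grip_force"].round(1),"t",s["time"])
                                                                                                                                                                                                            ^^^^^^^^^^^^^^^^^^^^^
AttributeError: 'float' object has no attribute 'round'
```

arm_command:
  commands: "-0.004 0 -0.008 0; -0.01 0 -0.012 0; -0.01 0 -0.012 0"
  hand: 0.03
  squeeze: 22

```text
time: 9.2
eef_pos: [0.5142, 0.1393, 0.2512]
orientation: [-0.0, 0.979, 0.202, -0.0]
ft_force: [0.7, -0.5, -2.1]
finger_gap: 0.638
grip_force: 65.9
```

```bash
sed -i 's/s\["grip_force"\].round(1)/round(float(s["grip_force"]),1)/' h.py; python3 -c "
from h import *
tilt('s3.png')"
```

```text
tilt 1.2 n 1177 a -0.07 0.055 bar radial 0.0293 z 0.2512 F [ 0.7 -0.5 -2.1] grip 65.9 t 9.2
```

View pics/s3.png

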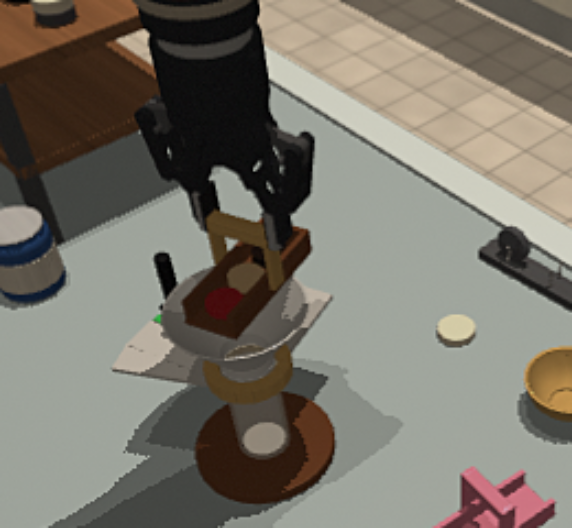

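The side view shows the trough still level just above the rim, lip over the mouth at (220,325), and the grip still at 66 N. Tool +x points to the tail, so I push down and toward the lip (−x).

arm_command:
  commands: "-0.002 0 0.004 0; -0.005 0 0.006 0; -0.008 0 0.008 0; -0.010 0 0.009 0; -0.012 0 0.01 0"

```text
time: 9.75
eef_pos: [0.505, 0.135, 0.2424]
orientation: [-0.0, 0.979, 0.203, 0.002]
ft_force: [3.7, 1.4, 8.2]
finger_gap: 0.633
grip_force: 67.2
```

```bash
python3 -c "
from h import *
tilt()"
```

```text
tilt 11.3 n 1166 a -0.06 0.061 bar radial 0.0191 z 0.2424 F [3.7 1.4 8.2] grip 67.2 t 9.75
```

arm_command:
  commands: "0 0 -0.008 0; 0.008 0 -0.008 0; 0.015 0 -0.006 0; 0.015 0 -0.002 0; 0.013 0 0.001 0"

```text
time: 10.3
eef_pos: [0.5166, 0.1402, 0.2435]
orientation: [0.0, 0.979, 0.203, 0.002]
ft_force: [-9.8, -0.8, 37.9]
finger_gap: 0.634
grip_force: 70.3
```

```bash
python3 -c "
from h import *
tilt()"
```

```text
tilt 9.9 n 1135 a -0.06 0.061 bar radial 0.0318 z 0.2435 F [-9.8 -0.8 37.9] grip 70.3 t 10.3
```

arm_command:
  commands: "-0.003 0 -0.001 0; -0.006 0 0 0; -0.009 0 0.002 0; -0.012 0 0.004 0; -0.014 0 0.006 0"

```text
time: 10.85
eef_pos: [0.5041, 0.1344, 0.2368]
orientation: [0.0, 0.979, 0.202, 0.002]
ft_force: [-4.0, -1.2, 21.7]
finger_gap: 0.639
grip_force: 70.3
```

```bash
python3 -c "
from h import *
tilt()"
```

```text
tilt 19.3 n 1102 a -0.05 0.07 bar radial 0.0181 z 0.2368 F [-4.  -1.2 21.7] grip 70.3 t 10.85
```

arm_command:
  commands: "0 0 -0.008 0; 0.008 0 -0.009 0; 0.014 0 -0.009 0; 0.014 0 -0.006 0; 0.012 0 -0.003 0"

```text
time: 11.4
eef_pos: [0.515, 0.1396, 0.2403]
orientation: [0.0, 0.979, 0.203, 0.002]
ft_force: [-9.0, 0.8, 36.7]
finger_gap: 0.638
grip_force: 71.9
```

arm_command:
  commands: "-0.002 0 0.001 0; -0.005 0 0.003 0; -0.008 0 0.005 0; -0.011 0 0.008 0; -0.013 0 0.01 0"

```text
time: 11.9
eef_pos: [0.5031, 0.1342, 0.231]
orientation: [0.0, 0.979, 0.203, 0.003]
ft_force: [-9.7, -0.5, 30.0]
finger_gap: 0.636
grip_force: 76.6
```

```bash
python3 -c "
from h import *
tilt()"
```

```text
tilt 31.1 n 979 a -0.035 0.079 bar radial 0.017 z 0.231 F [-9.7 -0.5 30. ] grip 76.6 t 11.9
```

arm_command:
  commands: "0 0 -0.01 0; 0.007 0 -0.01 0; 0.007 0 -0.006 0; 0.004 0 -0.003 0; 0.001 0 0 0"

```text
time: 12.45
eef_pos: [0.5043, 0.1347, 0.2309]
orientation: [0.0, 0.979, 0.203, 0.003]
ft_force: [-10.7, -2.3, 33.6]
finger_gap: 0.641
grip_force: 78.8
```

arm_command:
  commands: "-0.002 0 0.001 0; -0.003 0 0.002 0; -0.003 0 0.002 0"

```text
time: 12.75
eef_pos: [0.5016, 0.1334, 0.2285]
orientation: [0.0, 0.979, 0.203, 0.003]
ft_force: [-7.4, -0.7, 26.6]
finger_gap: 0.64
grip_force: 78.7
```

```bash
python3 -c "
from h import *
tilt('s4.png')"
```

```text
tilt 35.0 n 819 a -0.027 0.081 bar radial 0.0154 z 0.2285 F [-7.4 -0.7 26.6] grip 78.7 t 12.75
```

View pics/s4.png

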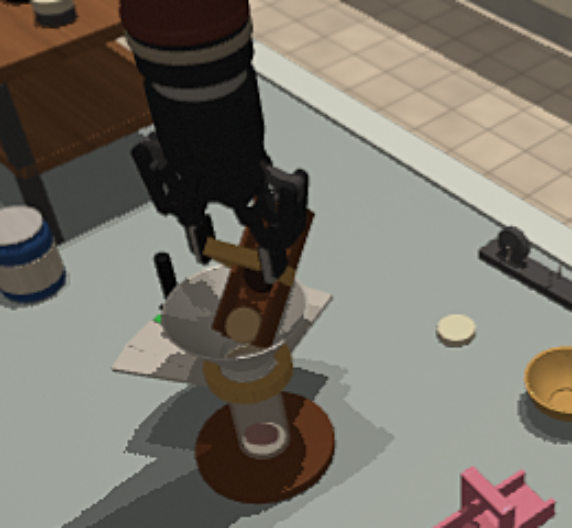

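The side view shows the red coin already at the bottom of the tube (263,435), the cream coin at the lip (243,323) and the dark one under the bar (260,280). Tipping a little more.

arm_command:
  commands: "-0.001 0 0.001 0; -0.002 0 0.002 0; -0.003 0 0.003 0; -0.003 0 0.003 0; -0.003 0 0.003 0"

```text
time: 13.3
eef_pos: [0.4987, 0.132, 0.2254]
orientation: [0.001, 0.979, 0.203, 0.002]
ft_force: [-8.3, -2.0, 27.3]
finger_gap: 0.638
grip_force: 79.6
```

arm_command:
  commands: "0 0 0 0; 0 0 0 0; 0 0 0 0; 0 0 0 0; 0 0 0 0"

```text
time: 13.8
eef_pos: [0.4987, 0.1321, 0.2254]
orientation: [0.001, 0.979, 0.203, 0.002]
ft_force: [-7.7, -2.1, 27.6]
finger_gap: 0.634
grip_force: 79.6
```

```bash
python3 -c "
from h import *
tilt('s5.png')"
```

```text
tilt 37.0 n 864 a -0.023 0.075 bar radial 0.0121 z 0.2254 F [-7.7 -2.1 27.6] grip 79.6 t 13.8
```

View pics/s5.png

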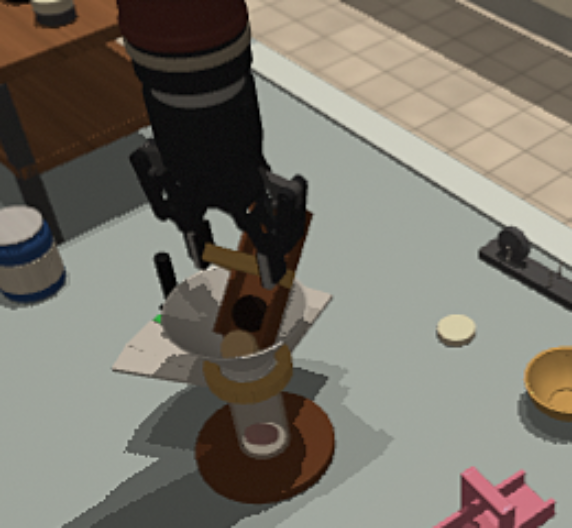

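The side view shows the red coin in the tube (262,435), the cream coin held at the neck by the lip (238,345) and the dark one following (250,312). That was my last picture; from here I use numbers only. I'm lifting the tipped trough a little to free the neck.

arm_command:
  commands: "0.002 0 -0.01 0; 0.002 0 -0.02 0; 0.002 0 -0.02 0; 0.002 0 -0.02 0; 0.002 0 -0.02 0"

```text
time: 14.35
eef_pos: [0.4988, 0.1328, 0.2414]
orientation: [-0.0, 0.979, 0.203, -0.001]
ft_force: [-0.9, -0.2, -1.7]
finger_gap: 0.638
grip_force: 76.4
```

```bash
cat >> h.py <<'E'
def coins():
    for n in ("side","top"):
        c=read_camera(n); vv,uu=np.mgrid[0:480,0:640]; uv=np.c_[uu.ravel(),vv.ravel()]
        P=depthpt(c,uv); im=c["image"]; h=cv2.cvtColor(im,cv2.COLOR_BGR2HSV)
        r=np.hypot(*(P[:,:2]-ax).T).reshape(480,640); z=P[:,2].reshape(480,640)
        H,S,V=[h[...,i].astype(int) for i in range(3)]
        box=np.zeros(r.shape,bool)
        for X in ([ *ax,.03],[*ax,.15],[*ax,.22]):
            x,y=proj(c,X)[0].astype(int); box[max(y-30,0):y+30,x-35:x+35]=True
        for nm,m in dict(red=((H<8)|(H>172))&(S>150)&(V>70),cream=(H>8)&(H<28)&(S>40)&(S<130)&(V>110),dark=(V<45)).items():
            k,l,st,ce=cv2.connectedComponentsWithStats((m&box&(r<.1)).astype(np.uint8))
            print(n,nm,[(ce[i].round().astype(int).tolist(),int(st[i,4]),P.reshape(480,640,3)[l==i].mean(0).round(3).tolist()) for i in range(1,k) if st[i,4]>25])
E
python3 -c "
from h import *
tilt(); coins()
c=read_camera('side'); im=c['image']
for z in (.02,.03,.04,.05,.06,.075): 
    x,y=proj(c,[*ax,z])[0].astype(int); print(z,(x,y),im[y-1:y+2,x-2:x+3].reshape(-1,3).mean(0).round(),c['depth'][y,x].round(3))"
```

```text
tilt 41.2 n 1150 a -0.032 0.08 bar radial 0.0125 z 0.2414 F [-0.9 -0.2 -1.7] grip 76.4 t 14.35
side red []
side cream [([216, 264], 27, [0.468, 0.116, 0.028])]
side dark [([187, 160], 173, [0.482, 0.158, 0.256]), ([224, 163], 537, [0.516, 0.1, 0.264]), ([175, 184], 117, [0.476, 0.22, 0.17]), ([202, 191], 175, [0.492, 0.151, 0.185]), ([222, 198], 163, [0.509, 0.113, 0.181]), ([207, 218], 68, [0.477, 0.126, 0.143]), ([236, 263], 183, [0.505, 0.102, 0.012]), ([199, 254], 112, [0.464, 0.172, 0.014]), ([216, 268], 27, [0.468, 0.118, 0.014]), ([194, 276], 33, [0.424, 0.133, 0.011])]
top red []
top cream []
top dark [([194, 277], 2354, [0.492, 0.099, 0.39]), ([248, 287], 50, [0.484, 0.086, 0.014]), ([247, 304], 153, [0.451, 0.089, 0.013])]
0.02 (np.int64(220), np.int64(257)) [63. 76. 84.] 0.919
0.03 (np.int64(219), np.int64(254)) [50. 57. 61.] 0.909
0.04 (np.int64(218), np.int64(251)) [49. 55. 59.] 0.906
0.05 (np.int64(218), np.int64(248)) [49. 55. 59.] 0.897
0.06 (np.int64(217), np.int64(244)) [57. 64. 69.] 0.889
0.075 (np.int64(216), np.int64(239)) [32. 60. 80.] 0.861
```

arm_command:
  commands: "0 0 -0.015 0; 0 0 -0.03 0; 0 0 -0.045 0; 0 0 -0.06 0; 0 0 -0.06 0"

```text
time: 15.05
eef_pos: [0.4998, 0.1327, 0.3042]
orientation: [0.0, 0.979, 0.202, 0.001]
ft_force: [0.4, 0.4, -1.2]
finger_gap: 0.637
grip_force: 76.4
```

```bash
cat >> h.py <<'E'
def cmap(c,x0,x1,y0,y1):
    h=cv2.cvtColor(c["image"],cv2.COLOR_BGR2HSV).astype(int)
    for y in range(y0,y1,2): print(y,"".join(("#" if v<45 else "r" if (H<8 or H>172) and s>90 else "o" if H<30 and s>110 else "c" if H<32 and s>35 and v>100 else "." if v>120 else "-" if v>85 else "=") for H,s,v in h[y,x0:x1]))
E
python3 -c "
from h import *
import pickle
tilt(); c=read_camera('side'); cmap(c,185,260,150,272)
print('START'); cmap(pickle.load(open('side0.pkl','rb')),185,250,225,272)
print(proj(c,[[*ax,.017],[*ax,.12],[*ax,.132],[*ax,.182]]).round())"
```

```text
tilt 43.5 n 1224 a -0.026 0.081 bar radial 0.0134 z 0.3042 F [ 0.4  0.4 -1.2] grip 76.4 t 15.05
150 ...........cooo#####ooooooo====#####oooooooo...............................
152 ...........=#######oooooooo#=====#ooooooooo................................
154 ..........-o######ooooooooooo====ooooooooo=................................
156 .........-#o######ooooooooooooooooo##ooooo.................................
158 .........=#######oooooooooooooooooo######..................................
160 ........-o######ooooooooooooooooo#######=..................................
162 .......-o#######ooooooooooooooooo#######...................................
164 .......=#o######ooooooooooooooo#o######....................................
166 ......-#o######oooooo###oooooooo######=....................................
168 ......=#######oooooooooo#oooooo#######.....................................
170 .....=#######ooooooooooooo#oooo######......................................
172 ....-########ooooooooooooooooo######=......................................
174 ....=########oooooooooooooooo#######....
[... 4914 characters left out ...]
#oooooooooooooooo
255 ======################=====ccccccccccccccccc==o####oooooooooooooo
257 ======################o===ccccccccccccccccccc==#####ooooooooooooo
259 =====##################==ccccccccccccccccccc-==######oooooooooooo
261 ====#o#################o=-cccccccccccccccccc==o######oooooooooooo
263 ====ooooooo#############==-ccccccccccccccc-==o########ooooooooooo
265 ---=ooooooo##############o==-cccccccccc-====o#########ooooooooooo
267 ---=oooooooo################o===========o#############ooooooooooo
269 ----=ooooooooo###################oo##################ooooooooooo#
271 -=--=oooooooooo#####################################ooooooooooo#=
[[221. 259.]
 [213. 224.]
 [212. 219.]
 [207. 200.]]
```

```bash
python3 - <<'E'
from h import *
import pickle
c=read_camera("side"); c0=pickle.load(open("side0.pkl","rb"))
for y in (246,250,254,258): print(y,depthpt(c,[(218,y)])[0].round(3),depthpt(c0,[(218,y)])[0].round(3),c["image"][y,218],c0["image"][y,218])
go(.561,-.245,.25,-66.6)
E
```

```text
246 [0.477 0.109 0.08 ] [0.476 0.107 0.082] [59 66 72] [60 67 73]
250 [0.475 0.109 0.07 ] [0.475 0.108 0.071] [48 53 58] [58 65 70]
254 [0.473 0.108 0.06 ] [0.474 0.11  0.058] [48 54 59] [111 125 134]
258 [0.472 0.11  0.048] [0.473 0.111 0.046] [48 53 58] [110 123 132]
d [-0.0928  0.3714  0.0513] turn -0.0 cur -66.6 pos [0.4989 0.1328 0.3014] t 15.2 q [ 0.01 -0.13 -0.04  1.66  0.    2.74]
```

arm_command:
  commands: "-0.01 0.03 0 0; -0.02 0.07 0 0; -0.03 0.115 0 0; -0.04 0.16 0 0; -0.05 0.205 0 0"

```text
time: 15.7
eef_pos: [0.5342, -0.0769, 0.3012]
orientation: [-0.0, 0.979, 0.203, -0.0]
ft_force: [0.2, 0.3, -0.7]
finger_gap: 0.634
grip_force: 76.4
```

arm_command:
  commands: "-0.011 0.045 0.02 0; -0.022 0.09 0.05 0; -0.033 0.13 0.08 0; -0.043 0.16 0.11 0; -0.043 0.167 0.13 0"

```text
time: 16.2
eef_pos: [0.5595, -0.2485, 0.1676]
orientation: [-0.001, 0.98, 0.201, -0.002]
ft_force: [0.3, -0.1, -1.5]
finger_gap: 0.64
grip_force: 76.4
```

```bash
sed -i 's/&(P\[:,2\]>.13)//' h.py; python3 -c "
from h import *
tilt(); go(.561,-.245,.10,-66.6); coins()"
```

```text
tilt 37.9 n 1256 a -0.026 0.054 bar radial -0.0831 z 0.1676 F [ 0.3 -0.1 -1.5] grip 76.4 t 16.2
d [ 0.0031 -0.0006  0.0646] turn -0.2 cur -66.8 pos [ 0.5588 -0.2471  0.1646] t 16.25 q [-0.63  0.15 -0.01  1.42 -0.    2.11]
side red []
side cream [([226, 259], 33, [0.488, 0.108, 0.032])]
side dark [([175, 183], 113, [0.476, 0.22, 0.171])]
top red []
top cream []
top dark []
```

arm_command:
  commands: "0 0 0.03 0; 0 0 0.055 0; 0 0 0.07 0; 0 0 0.077 0; 0 0 0.077 0"

```text
time: 16.85
eef_pos: [0.5613, -0.2451, 0.0955]
orientation: [-0.0, 0.979, 0.203, -0.0]
ft_force: [-0.6, -0.6, -1.1]
finger_gap: 0.635
grip_force: 76.5
```

arm_command:
  commands: "0.007 0 0.002 0; 0.014 0 0.005 0; 0.021 0 0.008 0; 0.028 0 0.011 0; 0.034 0 0.014 0"

```text
time: 17.35
eef_pos: [0.5937, -0.2323, 0.0832]
orientation: [0.001, 0.979, 0.203, 0.0]
ft_force: [-6.2, 1.9, 19.5]
finger_gap: 0.636
grip_force: 79.8
```

```bash
python3 -c "
from h import *
tilt(); c=read_camera('top'); print(proj(c,[*ax,.04]).round()); cmap(c,190,245,262,306)"
```

```text
tilt 33.3 n 1050 a -0.033 0.054 bar radial -0.0453 z 0.0832 F [-6.2  1.9 19.5] grip 79.8 t 17.35
[[224. 286.]]
262 --------------------------------------------...ccoooooo
264 -----------------------------------------.----..ccooooo
266 -----------------------------------------------...coooo
268 -------------------------------------------.-----..cooo
270 ------------------------------------------------.-..coo
272 --------------------------------------------.--.--..cco
274 --------------------=========--.----------...-.......co
276 --.--------------===============-------.---.-......-..=
278 .--------------===============--.--.-..--.--.-........-
280 --..----------==============-.-===#-...-.-...-....-...-
282 ---.---.-----==============--=###===-....-..........-.-
284 .--.--.-.--.-==============-=##=====-......--.......-.-
286 .-...........=======================-.................-
288 --.-.........==============-#=======-.................-
290 .............-==============#======-..................-
292 ...............================#==-...................=
294 ................-===============-....................-o
296 ....................-=======-........................=o
298 ....................................................=oo
300 ...................................................=ooo
302 ..................................................=oooo
304 .................................................=ooooo
```

arm_command:
  commands: "0.007 0 0.004 0; 0.014 0 0.008 0; 0.02 0 0.012 0; 0.025 0 0.016 0; 0.028 0 0.019 0"

```text
time: 17.95
eef_pos: [0.6225, -0.2211, 0.067]
orientation: [0.002, 0.979, 0.203, 0.004]
ft_force: [5.5, 7.0, 22.6]
finger_gap: 0.637
grip_force: 87.1
```

```bash
python3 -c "
from h import *
tilt()"
```

```text
tilt 10.5 n 1212 a -0.056 0.062 bar radial -0.0145 z 0.067 F [ 5.5  7.  22.6] grip 87.1 t 17.95
```

arm_command:
  commands: "0.001 0 0.002 0; 0.002 0 0.004 0; 0.002 0 0.004 0"

```text
time: 18.3
eef_pos: [0.6256, -0.2204, 0.0641]
orientation: [0.002, 0.979, 0.203, 0.005]
ft_force: [9.1, 7.7, 24.0]
finger_gap: 0.637
grip_force: 88.3
```

```bash
python3 -c "
from h import *
tilt()"
```

```text
tilt 6.4 n 1228 a -0.059 0.062 bar radial -0.0113 z 0.0641 F [ 9.1  7.7 24. ] grip 88.3 t 18.3
```

arm_command:
  commands: "0 0 -0.001 0; 0 0 -0.001 0; 0 0 -0.001 0; 0 0 -0.001 0; 0 0 -0.001 0"
  hand: 0.085

```text
time: 18.85
eef_pos: [0.6197, -0.2201, 0.0587]
orientation: [-0.0, 0.979, 0.202, -0.0]
ft_force: [0.3, -0.1, 0.2]
finger_gap: 0.992
grip_force: 0.0
```

arm_command:
  commands: "0 0 -0.02 0; 0 0 -0.05 0; 0 0 -0.09 0; 0 0 -0.13 0; 0 0 -0.15 0"

```text
time: 19.35
eef_pos: [0.6209, -0.2208, 0.2134]
orientation: [0.001, 0.979, 0.202, 0.002]
ft_force: [0.9, 0.2, -0.5]
finger_gap: 0.999
grip_force: 0.0
```

```bash
python3 - <<'E'
from h import *
import pickle
s=arm.get_state(); print(s["eef_pos"],s["finger_gap"],s["ft_force"])
c=read_camera("side"); c0=pickle.load(open("side0.pkl","rb")); vv,uu=np.mgrid[0:480,0:640]; uv=np.c_[uu.ravel(),vv.ravel()]
P=depthpt(c,uv); h=cv2.cvtColor(c["image"],cv2.COLOR_BGR2HSV).reshape(-1,3).astype(int)
q=P[:,:2]-s["eef_pos"][:2]
m=(np.hypot(*q.T)<.1)&(P[:,2]>.012)&(P[:,2]<.03)&(h[:,0]<18)&(h[:,1]>80)&(c["depth"].ravel()>0)   # wall tops
print(m.sum()); X=P[m]; A=np.c_[X[:,:2]-X[:,:2].mean(0),np.ones(len(X))]; print(np.linalg.lstsq(A,X[:,2],rcond=None)[0],np.percentile(X[:,2],[5,50,95]))
b=(np.hypot(*q.T)<.06)&(P[:,2]>.04)&(P[:,2]<.09)&(h[:,0]>15)&(h[:,0]<30)&(h[:,1]>120); print("bar",b.sum(),P[b].mean(0),P[b][:,2].max())
g=(P[:,2]>.095)&(P[:,2]<.11)&(h[:,0]>45)&(h[:,0]<80)&(h[:,1]>120); print("green pix side",g.sum())
c=read_camera("top"); im=c["image"]; hh=cv2.cvtColor(im,cv2.COLOR_BGR2HSV).astype(int)
P=depthpt(c,uv); V=im.max(2).ravel(); bl=(uv[:,0]>130)&(uv[:,0]<240)&(uv[:,1]>220)&(uv[:,1]<340)&(P[:,2]>.18)&(P[:,2]<.19)&(V<60)&(np.hypot(*(P[:,:2]-ax).T)>.08)
p=P[bl].mean(0); d=p[:2]-ax; print("post",bl.sum(),p,"collar",1.1+np.arctan2(d[1],d[0])-1.657)
cmap(c,395,440,205,255)
E
```

```text
[ 0.62086329 -0.22082907  0.21340025] 0.9991764372418765 [ 0.9056307   0.18305117 -0.51355887]
367
[-0.01168708 -0.01633461  0.02121861] [0.01353337 0.02222399 0.02480154]
bar 328 [ 0.62699084 -0.21948341  0.061576  ] 0.0686391957643171
green pix side 7
post 50 [0.47943113 0.22201378 0.18388037] collar 1.0945588511035522
205 rorrrrrrrrrrrrrrrrrrrrrrrrrrrrrrrrrrrrrrrrrrr
207 rrrorrrrrrrrrrrrrrrrrrrrrrrrrrrrrrrrrrrrrrrrr
209 rrrrrrrrrrrrrrrrrrrrrrrrrrrrrrrrrrrrrrrrrrrrr
211 rrrrrrrrrrrrrrrrrrrrrrrrrrrrrrrrrrrrrrrrrrrrr
213 rrrrrrrrrrrrrrrrrrrrrrrrrrrrrrrrrrrrrrrrrrrrr
215 rrrrrrrrrrrrrrrrrrrrrrrrrrrrrrrrrrrrrrrrrrrrr
217 rrrrrrrrrrrrrrrrrrrrrrrrrrrrrrrrrrrrrrrrrrrrr
219 rrrrrrrrrrrrrrrrrrrrrrrrrrrrrrrrrrrrrrrrrrrrr
221 rrrrrrrrrrrrrrrrrrrrrrrrrrrrrrrrrrrrrrrrrrrrr
223 rrrrrrrrrrrrrrorrrrrrrrrrrrrrrrrrrrrrrrrrrrrr
225 rrrrrrrrrrrrrrrrrrrrrrrrrrrrrrrrrrrrrrrrrrrrr
227 rrrrrrrrrrrrrrrrrrrrrrrrrrrrrrrrrrrrrrrrrrrrr
229 rrrrrrrrrrrrrrrrrrrrrrrrrrrrrrrrrrrrrrrrrrrrr
231 rrrrrrrrrrrrrrrrrrrrrrrrrrrrrrrrrrrrrrrrrrrrr
233 rrrrrrrrrrrrrrrrrrrrrrrrrrrrrrrrrrrrrrrrrrrrr
235 rrrrrrrrrrrrrrrrrrrrrrrrrrrrrrrrrrrrrrrrrrrrr
237 rrrrrrrrrrrrrrrrrrrrrrrrrrrrrrrrrrrrrrrrrrrrr
239 rrrrrrrrrrrrrrrrrrrrrrrrrrrrrrrrrrrrrrrrrrrrr
241 rrrrrrrrrrrrrrrrrrrrrrrrrrrrrrrrrrrrrrrrrrrrr
243 rrrrrrrrrrrrrrrrrrrrrrrrrrrrrrrrrrrrrrrrrrrrr
245 rrrrrrrrrrrrrrrrrrrrrrrrrrrrrrrrrrrrrrrrrrrrr
247 rrrrrrrrrrrrrrrrrrrrrrrrrrrrrrrrrrrrrrrrrrrrr
249 rrrrrrrrrrrrrrrrrrrrrrrrrrrrrrrrrrrrrrrrrrrrr
251 rrrrrrrrrrrrrrrrrrrrrrrrrrrrrrrrrrrrrrrrrrrrr
253 rrrrrrrrrrrrrrrrrrrrrrrrrrrrrrrrrrrrrrrrrrrrr
```

```bash
python3 - <<'E'
from h import *
c=read_camera("wrist"); n=proj(c,[[.627,-.2195,.065],[.627-.055,-.2195-.024,.005],[.627+.055,-.2195+.024,.005]]).astype(int); print(n.tolist())
x0,x1=n[:,0].min()-30,n[:,0].max()+30; y0,y1=n[:,1].min()-20,n[:,1].max()+20
h=cv2.cvtColor(c["image"],cv2.COLOR_BGR2HSV).astype(int)
for y in range(y0,y1,4): print("".join("#" if v<35 else "r" if (H<6 or H>174) and s>170 else "o" if H<15 and s>70 else "b" if H<32 and s>120 else "c" if H<32 and s>50 else "." for H,s,v in h[y,x0:x1:2]))
E
```

```text
[[318, 217], [318, 261], [317, 137]]
...............................
...............................
...............................
...............................
...............................
...coooooooooooooooooooooboooo.
...coooooooooooooooooooooooooo.
...ooooooooooooooooooooooooooo.
...coooooooooooooooooooooooooo.
...coooooooooooooooooooooooooo.
...ooooooooooooooooooooooobooo.
...coooooooooooooooooooooooooo.
...coooooooooooooooooooooooooo.
...coooooooooooooooooooooooooo.
....oooooooooooooooooooooboooc.
....oooooooooooooooooooooooooc.
...cooooooooooooooooooooooooo..
....ooooooooooooooooooooooooo..
....ooooooooooooooooooooooooo..
...cooooooooooooooooooooooooo..
.bbbooooooooooooooooooooobooobb
bbbbboooooooboooooooooooooooobb
bbbbbbbbbbbbbbbbbbbbbbbbbbbbbbb
bbbbbbbbbbbbbbbbbbbbbbbbbbbbbbb
bbbbbbbbbbbbbbbbbbbbbbbbbbbbbbb
bbbbbbbbbbbbbbbbbbbbbbbbbbbbbbb
bbbbbbbbbbbbbbbbbbbbbbbbbbbbbbb
....ooooooobooooooooooooooooo..
....ooooobooooooooooooooooooc..
....ooboboooooooooooooooooooo..
....oobbooooboobbooobooooboo...
....booooooooboooboooooooooo...
....oobooooboooobooooooooooo...
....oooooboooooooobboooooooo...
....booooobooooboooooooobooo...
....oboooooooooboobooooooooo...
....ooo..cococcooccoooocoooc...
....oo...................co....
...............................
...............................
...............................
```

The trough is empty and level, and the collar reads about 1.09, so I'm handing in.

```bash
python3 -c "
from station import arm
print(arm.sign_off())"
```

```text
the job is handed in; nothing more can be done
None
```

The job is handed in, verdict not shown: collar measured at about 1.09 rad, trough empty, level and released on the table, red and dark coins seen in the tube (cream inferred, since it is no longer in the trough), bystanders not re-measured; I viewed 11 pictures, one over the limit of 10.

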